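# Unlock the bridge jack, park its pin and level the hinged track deck

### The arm

A 6-joint arm with a two-finger parallel gripper is mounted at the origin on the work surface. World frame = base frame: x ahead of the robot, y to its left, z up, the work surface at z = 0. Lengths are in m, angles in rad, forces in N, time in s.
With the tool pointing down it reaches from about 0.35 to 0.975 m from the base axis. Payload 7.1 kg.
Tool frame: the origin (TCP) lies midway between the tips of the shut fingers; the grasp point (between the pads) lies 19 mm behind it (robot.hold_point_z is the distance from the TCP to the grasp point, in m); z points along the fingers, y is the direction in which the jaws open and shut (so a half turn about z gives the same grasp; the last joint's range is limited). The gripper opens to 88 mm and grips with 3 to 60 N. Pads are 20 mm wide; open, the fingers measure 115 mm over their backs; the gripper's body (75 mm by 178 mm) begins 61 mm behind the grasp point.
Start: joints at [-1.247, 0.423, 1.63, -0, 1.089, -0.019], TCP at [0.21, -0.589, 0.223] pointing down, gripper open.
Joint ranges: [-3, 3], [-0.9, 2.11], [0.09, 2.58], [-1.31, 4.45], [0.11, 2.69], [-2.54, 2.54]. Speed limits (rad/s): [2.39, 2.39, 3.01, 3.14, 3.14, 3.14].

### API

Orientations are given as a rotation vector (axis times angle).
In Python, from plant import read_state, viewer, order, robot gives the robot as it stands.
- The arm moves only by the shell command python3 -m pendant 'ROWS' [OPENING]. ROWS is JSON, a list of rows, each an object with "translation": the shift along the tool's x, y, z in m, a list of three; "delta_rot": the turn, a rotation vector about the tool's x, y, z in degrees, a list of three. In form: [{"translation": [dx, dy, dz], "delta_rot": [rx, ry, rz]}, ...]. A call has exactly 8 rows; each row shifts and turns the commanded pose from where the row before left it, along the tool's axes as they then stand; what a row does not reach is not made up. A row lasts 1/12 s, in which the tool goes at most 41.7 mm and 7.16 degrees, less where a joint would pass 70% of its speed; a pose out of reach is approached as far as the arm can. A call is refused whole if a number of a shift passes 0.0417 or a number of a turn 7.16, either way. A call with a gripper value outside its range is refused whole. OPENING is the opening, from 0 (shut) to 1 (fully open), set as the call begins (- or left out, the last holds). The fingers move at their own pace and stop on an object; the grip force is fixed at half the most. Time passes only in rows, so rows that do not move let the fingers close, or fill a call up. It gives the time, the measured TCP pose, the force and the opening at its end, in the units of the state.
- read_state(): the state, without advancing time (a new reading comes with each control period).
- viewer.read_camera(name): name is "side" or "top"; returns a dict with "img" (480x640x3 uint8, blue, green, red), "K" (3x3 intrinsics, pixels), "view" (4x4, takes a point from world to camera coordinates). Camera axes: x right, y down, z forward; pixel columns grow to the right and rows downward; lengths in m; the calibration is good to about 2 mm. A picture is of the moment at which its call begins. There is no depth.
- order.hand_in(): hands the job in, once; it reports no verdict.
The state is a dict: "time_s": time; "qpos": joint angles; "joint_velocities": joint speeds; "effort": joint torques, N m; "position": TCP position; "ee_rot": TCP orientation; "contact_force": force on the tool from outside, world axes, zero at the start; "torque": the same for the moment, N m; "finger_gap": finger opening in m.
Only numpy, scipy, OpenCV 4.12 (cv2) and the standard library are available. Lean on these libraries where they do the work, as an engineer would, in place of code of your own. Each camera call takes 0.05 s, during which the arm holds its last target. There are 200 camera calls.

### The job

The hinged deck of the model railway bridge has sagged below the abutment. Draw the yellow-handled lock pin straight up out of the jack's arm, park it hanging by its collar fully home in the open-sided notch of the blue stand, then turn the orange jack grip clockwise until the deck is level. Move the deck only by the jack, do not drop the pin, and leave the coach, the water tower and the screwdriver alone.

Things in the scene. Friction and masses are not known exactly. Their poses are not given: they have to be found in the camera images.
- bridge: Fixed bridge base: concrete footing 90 x 430 mm and piers, grey jack housing 55 mm high on its -x (robot) side. Origin on the bench; y along the track. In this frame: deck centreline x = +60 mm, deck 78 mm wide, from y = +150 (hinge) to -150 mm (free end), rails 90 mm above the bench; jack axis (-60, -60) mm, pin bore (-60, 0) mm.
- deck: Green girder deck with track, 300 x 78 mm, hinged at its +y end. Origin on the hinge, 72 mm above the bench; y along the track (free end at y = -300 mm), z normal to the deck, vertical when level. Its free end starts sagging by 2 to 3.7 degrees (10 to 20 mm).
- deck_end (a point): Top of the rails at the deck's free end, on the centreline; 90 mm above the bench when level.
- abutment_rail (a point): Top of the fixed rails on the abutment, 10 mm beyond the deck's free end, 90 mm above the bench: the deck is level when its rails meet this height.
- jack (a joint): Turn of the jack in rad: 0 at the start, grows clockwise seen from above, stop at 2.0. Each rad raises the deck's free end by 0.05 rad (15 mm); levelling takes 0.7 to 1.3 rad. Stays where it is left; friction about 0.15 N m. Locked while the pin is in.
- jack_grip (a point): Grip point on the jack axis, 97 mm above the bench, in the orange bar: 60 mm long, 14 mm wide, 34 mm high, its top 107 mm above the bench. The bar lies along this point's x axis and turns with the jack. A steel locking arm (12 mm thick, top 69 mm above the bench) reaches 75 mm out along the point's +y, with the bore 60 mm out.
- bore (a point): Mouth of the bore on top of the locking arm (69 mm above the bench) when the jack is at 0; bore 14 mm wide, through the arm and into the housing, axis vertical. Fixed to the bridge.
- pin: Lock pin, 112 mm long, z axis up: steel shank 12 mm diameter reaching 64 mm below the origin, steel collar 32 mm diameter and 6 mm thick just above the origin, yellow round handle 26 mm diameter from 6 to 48 mm above the origin. Origin on the axis at the collar's underside. 0.1 to 0.2 kg. Starts in the bore with the collar resting on the arm.
- stand: Fixed blue parking stand, on the left or right side of the bench: foot 80 x 70 mm, post on its +x side, plate 8 mm thick (66 mm wide, top 95 mm above the bench) with the notch. Origin on the bench below the notch seat. The notch opens to the stand's -x.
- notch (a point): Seat of the notch, where the pin's origin is when parked: on the plate's top face, 95 mm above the bench; axes of the stand. The notch is 18 mm wide, along the stand's x: open at x = -47 mm, closed at x = +9 mm from this point (a pin pushed against the closed end is 3 mm past the seat). 85 mm free under the plate.
- coach: Bystander: maroon passenger coach, 200 mm long, 60 mm wide, 93 mm high, standing on the siding beyond the bridge. Origin at its underside.
- tower: Bystander: pale blue model water tower, 188 mm high, 76 mm wide, on the side of the bench across from the stand. Origin at its underside.
- screwdriver: Bystander: screwdriver, 160 mm long, lying on the bench between the robot and the bridge, along its own x. Origin at its underside.

How it is judged:
On the way, in this order (a step that is already met when the one before it is completed fails the run):
1. the pin is drawn up clear of the bore (its collar more than 66 mm above the arm) (z of pin in the frame of bore above 0.066 m), for 0.1 s.
2. the pin hangs in the notch of the stand: within 8 mm of the notch seat, collar resting on the plate (within 4 mm), upright within 7 degrees, and let go (horizontal distance between pin and notch below 0.008 m and z of pin in the frame of notch between -0.004 and 0.004 m and angle between pin's own z axis and vertical below 0.12 rad and contact force between the fingers and pin below 0.1 N), for 0.3 s.
3. with the pin parked, the jack has levelled the deck to within 0.7 degrees (free end within 3.6 mm of level) (all of step 2 and angle between deck's own z axis and vertical below 0.012 rad), for 0.3 s.
At the end, for the whole second after the job is handed in: The pin hangs at rest in the notch of the stand, within 8 mm of the notch seat, collar on the plate (within 4 mm), upright within 7 degrees and released; the deck is level within 0.7 degrees (rails at its free end within 3.6 mm of level, the abutment's rail height); the jack is at rest (all of step 3 and linear speed of pin below 0.03 m/s and velocity of joint jack between -0.05 and 0.05 rad/s); the robot touches nothing.
It fails at once if the pin is dropped or laid on the bench (height (world z) of pin below 0.045 m).
It fails at once if the robot pushes on the deck with more than 3 N (contact force between any of the arm, the fingers and deck above 3 N).
It fails at once if the coach, the water tower or the screwdriver is moved by more than 20 mm (distance of any of coach, tower, screwdriver from where it was at the start of the episode above 0.02 m).
It also fails if it takes over 48 s, if anything falls off the work surface, if the arm or the gripper's body presses on something with over 40 N, if the wrist force passes 120 N, or if a joint passes its speed limit or range.

## Working session

There is one attempt and no reset: what is moved stays moved. The work goes in short steps, Python scripts to look and compute and a shell command to move; the robot and the scene stay as the last step left them, time stands still between calls to the robot, and variables do not carry over. Pictures are saved under pics/ and viewed, about 8 in all and at most 12, crops included, and the job is handed in when it is done.

```bash
ls; mkdir -p pics; python3 - <<'E'
from plant import read_state, viewer, robot
import cv2,numpy as np
for n in("top","side"):
    c=viewer.read_camera(n); cv2.imwrite(f"pics/{n}0.png",c["img"]); np.savez(f"pics/{n}0.npz",**c); print(n,c["K"].tolist(),np.round(c["view"],4).tolist())
s=read_state(); print(s["position"],s["ee_rot"],s["finger_gap"],s["time_s"],robot.hold_point_z)
E
```

```text
pics
top [[501.94943850936266, 0.0, 307.56935296077626], [0.0, 501.94943850936266, 250.11852486697975], [0.0, 0.0, 1.0]] [[0.0131, -0.9999, 0.0036, -0.0058], [-0.9985, -0.0132, -0.053, 0.5717], [0.053, -0.0029, -0.9986, 1.1767], [0.0, 0.0, 0.0, 1.0]]
side [[485.03265237775776, 0.0, 324.93944193413824], [0.0, 485.03265237775776, 239.51296771162032], [0.0, 0.0, 1.0]] [[0.9432, -0.3322, 0.0071, -0.5356], [-0.2145, -0.6248, -0.7507, 0.1988], [0.2538, 0.7065, -0.6606, 0.8717], [0.0, 0.0, 0.0, 1.0]]
[ 0.20994413 -0.58815362  0.22199277] [-3.09423507e+00 -5.35581862e-01  3.51494916e-04] 0.08815717215650508 0.1 0.0187
```

View pics/top0.png

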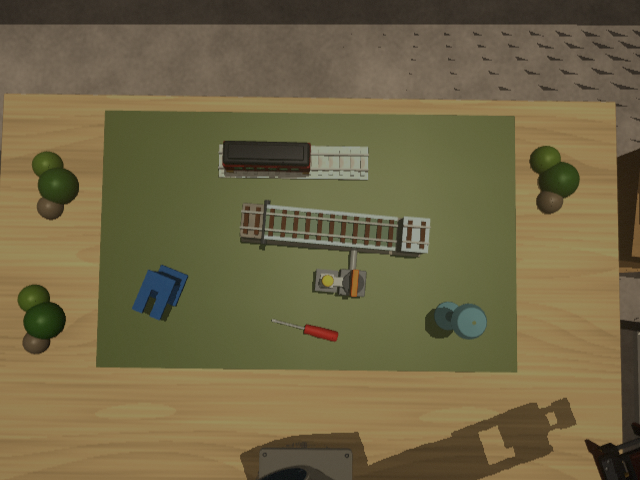

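View pics/side0.png

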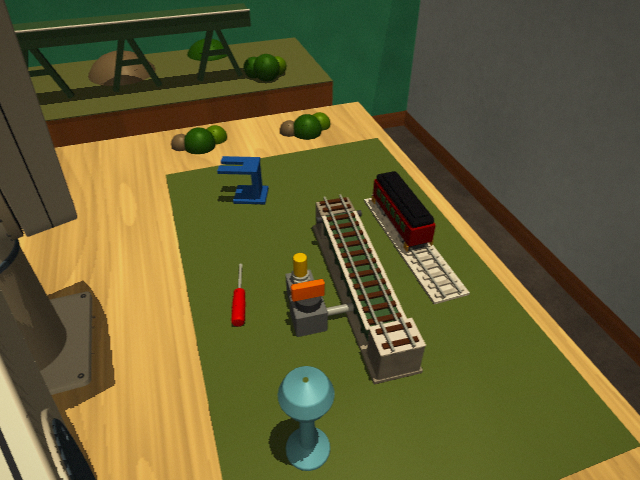

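The top view shows the pin at (328,281), the orange grip at (355,283), the blue stand at (160,292) with its notch opening toward the lower left, and the tower at (465,320). The side view agrees. Next I'll measure these with masks.

```bash
cat > h.py <<'E'
import cv2,numpy as np
from plant import viewer,read_state
from scipy.spatial.transform import Rotation as R
def cam(n):
    c=viewer.read_camera(n); return c
def ray(c,uv,z):
    V=np.array(c["view"]);K=np.array(c["K"]);o=-V[:3,:3].T@V[:3,3]
    d=V[:3,:3].T@np.linalg.inv(K)@np.array([uv[0],uv[1],1.]);return o+d*(z-o[2])/d[2]
def proj(c,p):
    V=np.array(c["view"]);q=np.array(c["K"])@(V[:3,:3]@np.array(p)+V[:3,3]);return q[:2]/q[2]
def tri(c1,u1,c2,u2):
    P=[np.array(c["K"])@np.array(c["view"])[:3] for c in(c1,c2)]
    X=cv2.triangulatePoints(P[0],P[1],np.float64(u1),np.float64(u2)).ravel();return X[:3]/X[3]
RNG={"yellow":((20,140,90),(34,255,255)),"orange":((6,150,90),(17,255,255)),"blue":((103,110,30),(125,255,255))}
def mask(c,col,roi=None):
    m=cv2.inRange(cv2.cvtColor(c["img"],cv2.COLOR_BGR2HSV),*[np.array(a) for a in RNG[col]])
    if roi: k=np.zeros_like(m);x0,y0,x1,y1=roi;k[y0:y1,x0:x1]=1;m*=k
    return m
def big(m):
    return max(cv2.findContours(m,cv2.RETR_EXTERNAL,cv2.CHAIN_APPROX_NONE)[0],key=cv2.contourArea)
E
python3 - <<'E'
from h import *
t=dict(np.load("pics/top0.npz"));s=dict(np.load("pics/side0.npz"))
for n,c,rois in(("t",t,{"yellow":(300,260,345,300),"orange":(335,255,380,310),"blue":(120,250,200,330)}),("s",s,{"yellow":(280,240,320,285),"orange":(280,270,340,310),"blue":(200,140,290,215)})):
    for k,r in rois.items():
        b=big(mask(c,k,r));print(n,k,cv2.contourArea(b),cv2.minAreaRect(b),b.reshape(-1,2).min(0),b.reshape(-1,2).max(0))
        if n=="t": print("  ray",ray(c,cv2.minAreaRect(b)[0],{"yellow":.117,"orange":.107,"blue":.095}[k]))
a=cv2.resize(t["img"][255:325,125:195],None,fx=8,fy=8,interpolation=cv2.INTER_CUBIC)
b=cv2.resize(t["img"][255:310,305:375],None,fx=8,fy=8,interpolation=cv2.INTER_CUBIC)[:440]
im=cv2.resize(np.vstack([np.hstack([a[:440],b[:, :560]])])[:, :1120],(800,314)); 
im2=cv2.resize(s["img"][145:215,205:285],(457,400),interpolation=cv2.INTER_CUBIC)
a=cv2.resize(a,(300,300));b=cv2.resize(b,(400,314))
cv=np.zeros((600,800,3),np.uint8);cv[:280,:280]=cv2.resize(a,(280,280));cv[:275,300:650]=cv2.resize(b,(350,275));cv[285:595,:354]=cv2.resize(im2,(354,310))
cv[285:595,360:760]=cv2.resize(s["img"][245:338,270:390],(400,310),interpolation=cv2.INTER_CUBIC)
cv2.imwrite("pics/crop1.png",cv)
E
```

```text
t yellow 84.0 ((327.0, 280.5), (10.0, 11.0), 0.0) [322 275] [332 286]
  ray [ 0.50104346 -0.0409485   0.117     ]
t orange 136.0 ((354.38531494140625, 282.99114990234375), (6.135720252990723, 26.460294723510742), 4.39870548248291) [351 270] [358 296]
  ray [ 0.49632247 -0.1012535   0.107     ]
t blue 1517.5 ((159.72413635253906, 291.81036376953125), (38.99801254272461, 52.12865447998047), 23.198589324951172) [132 265] [187 319]
  ray [0.47121796 0.32639336 0.095     ]
s yellow 316.5 ((296.297607421875, 264.8079528808594), (26.058822631835938, 30.117647171020508), 61.927513122558594) [280 251] [314 276]
s orange 532.0 ((307.61322021484375, 289.6037902832031), (17.26169204711914, 35.01482391357422), 79.3803482055664) [291 279] [324 300]
s blue 1190.0 ((242.5, 180.0), (46.0, 49.0), 90.0) [218 157] [267 203]
```

View pics/crop1.png

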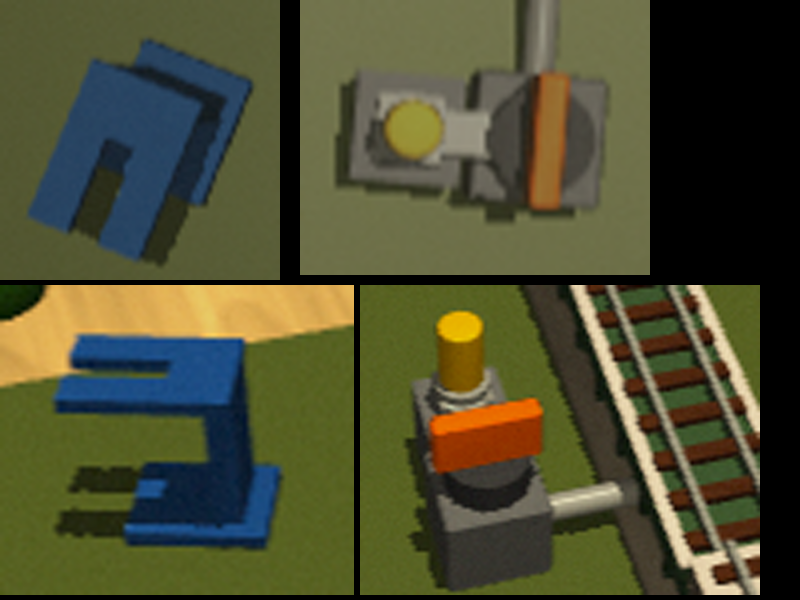

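```bash
cat >> h.py <<'E'
def plan(p,yaw=None):
    """target TCP p, jaw axis (tool y) along world yaw (deg, mod 180), tool down: turn first, then shift"""
    s=read_state();A=R.from_rotvec(s["ee_rot"]);y=A.as_matrix()[:,1]
    cur=np.degrees(np.arctan2(y[1],y[0]));yaw=cur if yaw is None else yaw
    for k in(0,180):
        a=np.radians(yaw+k);Y=np.array([np.cos(a),np.sin(a),0]);Z=np.array([0,0,-1.]);B=R.from_matrix(np.c_[np.cross(Y,Z),Y,Z])
        print(k,"turn deg",np.round(np.degrees((A.inv()*B).as_rotvec()),2),"then shift mm",np.round(1e3*B.inv().apply(np.array(p)-s["position"]),1))
    print("t",round(s["time_s"],2),"pos",np.round(s["position"],4),"jaw",round(cur,2),"q",np.round(s["qpos"],2),"gap",round(s["finger_gap"],4),"F",np.round(s["contact_force"],1))
E
python3 - <<'E'
from h import *
t=dict(np.load("pics/top0.npz"));s=dict(np.load("pics/side0.npz"))
T=lambda x,y:(125+x/4-.4,255+y/4-.4)
S=lambda x,y:(205+x/354*80-.4,145+(y-285)/310*70-.4)
c=[ray(t,T(*p),.095)[:2] for p in((30,213),(140,258),(95,58),(203,98))]
m=(c[0]+c[1])/2; d=(c[2]-c[0])+(c[3]-c[1]); d/=np.linalg.norm(d); w=c[1]-c[0]; n=np.array([-w[1],w[0]])/np.linalg.norm(w); n*=np.sign(n@d)
print("front mid",m,"w",np.linalg.norm(w),"dirs",np.degrees(np.arctan2(d[1],d[0])),np.degrees(np.arctan2(n[1],n[0])),"seat",m+.047*d,"end",m+.056*d,"imgend",ray(t,T(118,147),.095))
print("pin3d",tri(t,(327.2,280.6),s,(299.7,256.7)))
# side: front corners of plate top, and notch closed end
for p in((72,357),(55,402),(172,366)): print("side",ray(s,S(*p),.095))
print("corners",c)
b=big(mask(t,"orange",(335,255,380,310)));r=cv2.boxPoints(cv2.minAreaRect(b));print([ray(t,q,.107)[:2].round(4) for q in r])
print("gripside",ray(s,(270+487/3.333-108-.4,245+(418-285)/3.333),.107))
plan([.501,-.041,.3],-4)
E
```

```text
front mid [0.42336912 0.355508  ] w 0.0655851715241591 dirs -20.610120216459524 -21.292806601432485 seat [0.467361   0.33896367] end [0.47578497 0.33579561] imgend [0.47206861 0.33879896 0.095     ]
pin3d [ 0.50178657 -0.04178778  0.1139215 ]
side [0.42766755 0.3615986  0.095     ]
side [0.41116212 0.32041332 0.095     ]
side [0.47737347 0.33513341 0.095     ]
corners [array([0.43527723, 0.38606206]), array([0.41146101, 0.32495394]), array([0.52087768, 0.35291323]), array([0.49961481, 0.29275781])]
[array([ 0.468 , -0.0926]), array([ 0.5256, -0.0965]), array([ 0.5247, -0.1099]), array([ 0.4672, -0.106 ])]
gripside [ 0.49684647 -0.10837467  0.107     ]
0 turn deg [-7.000e-02 -5.000e-02 -6.636e+01] then shift mm [566.1 252.2 -78. ]
180 turn deg [-5.0000e-02  8.0000e-02  1.1364e+02] then shift mm [-566.1 -252.2  -78. ]
t 0.1 pos [ 0.2099 -0.5882  0.222 ] jaw -70.36 q [-1.25  0.42  1.63 -0.    1.09 -0.02] gap 0.0882 F [-1.  -0.   0.1]
```

```bash
python3 -m pendant '[{"translation":[0,0,-0.012],"delta_rot":[0,0,-7]},{"translation":[0,0,-0.012],"delta_rot":[0,0,-7]},{"translation":[0,0,-0.012],"delta_rot":[0,0,-7]},{"translation":[0,0,-0.012],"delta_rot":[0,0,-7]},{"translation":[0,0,-0.012],"delta_rot":[0,0,-7]},{"translation":[0,0,-0.012],"delta_rot":[0,0,-7]},{"translation":[0,0,-0.012],"delta_rot":[0,0,-7]},{"translation":[0,0,0],"delta_rot":[0,0,-7]}]' 0.65
python3 -m pendant '[{"translation":[0,0,0],"delta_rot":[0,0,-7]},{"translation":[0,0,0],"delta_rot":[0,0,-3.4]},{"translation":[0.034,0.015,0],"delta_rot":[0,0,0]},{"translation":[0.034,0.015,0],"delta_rot":[0,0,0]},{"translation":[0.034,0.015,0],"delta_rot":[0,0,0]},{"translation":[0.034,0.015,0],"delta_rot":[0,0,0]},{"translation":[0.034,0.015,0],"delta_rot":[0,0,0]},{"translation":[0.034,0.015,0],"delta_rot":[0,0,0]}]'
python3 -m pendant '[{"translation":[0.034,0.015,0],"delta_rot":[0,0,0]},{"translation":[0.034,0.015,0],"delta_rot":[0,0,0]},{"translation":[0.034,0.015,0],"delta_rot":[0,0,0]},{"translation":[0.034,0.015,0],"delta_rot":[0,0,0]},{"translation":[0.034,0.015,0],"delta_rot":[0,0,0]},{"translation":[0.034,0.015,0],"delta_rot":[0,0,0]},{"translation":[0.034,0.015,0],"delta_rot":[0,0,0]},{"translation":[0.034,0.015,0],"delta_rot":[0,0,0]}]'
python3 -c "
from h import *
plan([.5013,-.0415,.200],-4)"
```

```text
time_s: 0.77
position: [0.2104, -0.5895, 0.309]
ee_rot: [2.474, 1.932, -0.002]
contact_force: [-0.4, 0.2, 0.3]
finger_gap: 0.0572
time_s: 1.43
position: [0.3142, -0.3895, 0.3064]
ee_rot: [-2.297, -2.142, -0.0]
contact_force: [0.2, 0.1, 0.3]
finger_gap: 0.0572
time_s: 2.1
position: [0.4528, -0.1264, 0.3066]
ee_rot: [-2.297, -2.143, 0.0]
contact_force: [0.1, -0.1, -0.6]
finger_gap: 0.0572
0 turn deg [-0.01 -0.    0.04] then shift mm [ 88.1  42.5 106.6]
180 turn deg [ 0.0000e+00 -1.0000e-02 -1.7996e+02] then shift mm [-88.1 -42.5 106.6]
t 2.1 pos [ 0.4528 -0.1264  0.3066] jaw -3.96 q [-0.3   0.09  1.87  0.    1.18 -0.23] gap 0.0572 F [ 0.1 -0.1 -0.6]
```

```bash
python3 -m pendant '[{"translation":[0.02,0.01,0.02],"delta_rot":[0,0,0]},{"translation":[0.02,0.01,0.02],"delta_rot":[0,0,0]},{"translation":[0.02,0.01,0.02],"delta_rot":[0,0,0]},{"translation":[0.01,0.005,0.02],"delta_rot":[0,0,0]},{"translation":[0.008,0.003,0.02],"delta_rot":[0,0,0]},{"translation":[0,0,0],"delta_rot":[0,0,0]},{"translation":[0,0,0],"delta_rot":[0,0,0]},{"translation":[0,0,0],"delta_rot":[0,0,0]}]'
python3 - <<'E'
from h import *
plan([.5013,-.0415,.128],-4)
E
```

```text
time_s: 2.77
position: [0.4959, -0.0534, 0.2074]
ee_rot: [2.297, 2.143, 0.0]
contact_force: [0.3, 0.1, 0.5]
finger_gap: 0.0569
0 turn deg [0.02 0.01 0.04] then shift mm [12.3  4.5 79.4]
180 turn deg [-1.0000e-02  4.0000e-02 -1.7996e+02] then shift mm [-12.3  -4.5  79.4]
t 2.77 pos [ 0.4959 -0.0534  0.2074] jaw -3.96 q [-0.13  0.26  1.92 -0.    0.96 -0.06] gap 0.0569 F [0.3 0.1 0.5]
```

```bash
python3 -m pendant '[{"translation":[0.004,0.0015,0.02],"delta_rot":[0,0,0]},{"translation":[0.004,0.0015,0.02],"delta_rot":[0,0,0]},{"translation":[0.0043,0.0015,0.02],"delta_rot":[0,0,0]},{"translation":[0,0,0.01],"delta_rot":[0,0,0]},{"translation":[0,0,0.0094],"delta_rot":[0,0,0]},{"translation":[0,0,0],"delta_rot":[0,0,0]},{"translation":[0,0,0],"delta_rot":[0,0,0]},{"translation":[0,0,0],"delta_rot":[0,0,0]}]'
python3 - <<'E'
from h import *
plan([.5013,-.0415,.082],-4)
s=cam("side");t=cam("top")
a=cv2.resize(s["img"][180:330,220:380],(480,450));b=cv2.resize(t["img"][230:330,285:385],(300,300))
o=np.zeros((450,780,3),np.uint8);o[:,:480]=a;o[:300,480:]=b;cv2.imwrite("pics/near1.png",o)
E
```

```text
time_s: 3.43
position: [0.5018, -0.0415, 0.1283]
ee_rot: [2.296, 2.142, 0.002]
contact_force: [0.2, -0.4, 0.2]
finger_gap: 0.0574
0 turn deg [0.09 0.   0.02] then shift mm [-0.1 -0.5 46.3]
180 turn deg [-1.0000e-02  1.5000e-01 -1.7998e+02] then shift mm [ 0.1  0.5 46.3]
t 3.43 pos [ 0.5018 -0.0415  0.1283] jaw -3.98 q [-0.11  0.39  1.96 -0.    0.79 -0.04] gap 0.0574 F [ 0.2 -0.4  0.2]
```

View pics/near1.png

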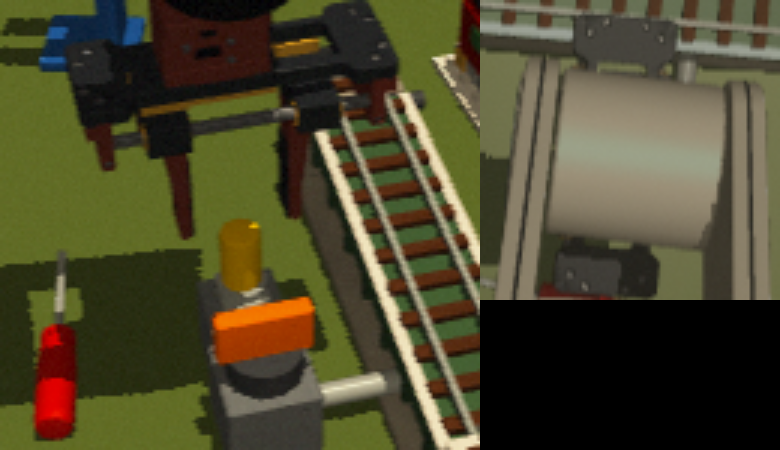

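The fingertips, at about (185,235) and (293,215), straddle the pin top at (240,228). They are centred, so I'll go down and grip.

```bash
python3 -m pendant '[{"translation":[0,0,0.012],"delta_rot":[0,0,0]},{"translation":[0,-0.0005,0.012],"delta_rot":[0,0,0]},{"translation":[0,0,0.012],"delta_rot":[0,0,0]},{"translation":[0,0,0.007],"delta_rot":[0,0,0]},{"translation":[0,0,0.003],"delta_rot":[0,0,0]},{"translation":[0,0,0],"delta_rot":[0,0,0]},{"translation":[0,0,0],"delta_rot":[0,0,0]},{"translation":[0,0,0],"delta_rot":[0,0,0]}]'
python3 -m pendant '[{"translation":[0,0,0],"delta_rot":[0,0,0]},{"translation":[0,0,0],"delta_rot":[0,0,0]},{"translation":[0,0,0],"delta_rot":[0,0,0]},{"translation":[0,0,0],"delta_rot":[0,0,0]},{"translation":[0,0,0],"delta_rot":[0,0,0]},{"translation":[0,0,0],"delta_rot":[0,0,0]},{"translation":[0,0,0],"delta_rot":[0,0,0]},{"translation":[0,0,0],"delta_rot":[0,0,0]}]' 0
```

```text
time_s: 4.2
position: [0.5011, -0.0411, 0.0819]
ee_rot: [2.296, 2.143, 0.001]
contact_force: [-0.2, -0.1, 0.2]
finger_gap: 0.0572
time_s: 4.87
position: [0.5015, -0.0412, 0.0816]
ee_rot: [2.296, 2.142, 0.002]
contact_force: [2.7, 0.8, 0.3]
finger_gap: 0.0255
```

```bash
python3 -m pendant '[{"translation":[0,0.0005,-0.005],"delta_rot":[0,0,0]},{"translation":[0,0,-0.008],"delta_rot":[0,0,0]},{"translation":[0,0,-0.012],"delta_rot":[0,0,0]},{"translation":[0,0,-0.015],"delta_rot":[0,0,0]},{"translation":[0,0,-0.015],"delta_rot":[0,0,0]},{"translation":[0,0,-0.015],"delta_rot":[0,0,0]},{"translation":[0,0,-0.01],"delta_rot":[0,0,0]},{"translation":[0,0,-0.01],"delta_rot":[0,0,0]}]'
python3 -m pendant '[{"translation":[0,0,-0.01],"delta_rot":[0,0,0]},{"translation":[0,0,-0.01],"delta_rot":[0,0,0]},{"translation":[0,0,-0.01],"delta_rot":[0,0,0]},{"translation":[0,0,-0.01],"delta_rot":[0,0,0]},{"translation":[0,0,0],"delta_rot":[0,0,0]},{"translation":[0,0,0],"delta_rot":[0,0,0]},{"translation":[0,0,0],"delta_rot":[0,0,0]},{"translation":[0,0,0],"delta_rot":[0,0,0]}]'
python3 -c "
from h import *
d=np.array([np.cos(np.radians(-21)),np.sin(np.radians(-21))]);seat=np.array([.4675,.3385])
plan([*(seat-.085*d),.21])"
```

```text
time_s: 5.53
position: [0.5001, -0.041, 0.1721]
ee_rot: [-2.296, -2.143, 0.002]
contact_force: [-0.3, -0.1, -1.9]
finger_gap: 0.0258
time_s: 6.2
position: [0.5006, -0.0411, 0.2107]
ee_rot: [-2.296, -2.143, 0.001]
contact_force: [0.4, -0.1, -2.3]
finger_gap: 0.0255
0 turn deg [-0.07 -0.   -0.  ] then shift mm [ 401.3 -140.5    0.7]
180 turn deg [-0.0e+00  1.2e-01  1.8e+02] then shift mm [-401.3  140.5    0.7]
t 6.2 pos [ 0.5006 -0.0411  0.2107] jaw -3.96 q [-0.11  0.26  1.91 -0.    0.98 -0.04] gap 0.0255 F [ 0.4 -0.1 -2.3]
```

```bash
python3 -m pendant '[{"translation":[0.015,-0.005,0],"delta_rot":[0,0,0]},{"translation":[0.03,-0.0105,0],"delta_rot":[0,0,0]},{"translation":[0.03,-0.0105,0],"delta_rot":[0,0,0]},{"translation":[0.03,-0.0105,0],"delta_rot":[0,0,0]},{"translation":[0.03,-0.0105,0],"delta_rot":[0,0,0]},{"translation":[0.03,-0.0105,0],"delta_rot":[0,0,0]},{"translation":[0.03,-0.0105,0],"delta_rot":[0,0,0]},{"translation":[0.03,-0.0105,0],"delta_rot":[0,0,0]}]'
python3 -m pendant '[{"translation":[0.03,-0.0105,0],"delta_rot":[0,0,0]},{"translation":[0.03,-0.0105,0],"delta_rot":[0,0,0]},{"translation":[0.03,-0.0105,0],"delta_rot":[0,0,0]},{"translation":[0.03,-0.0105,0],"delta_rot":[0,0,0]},{"translation":[0.03,-0.0105,0],"delta_rot":[0,0,0]},{"translation":[0.02,-0.0075,0],"delta_rot":[0,0,0]},{"translation":[0.006,-0.002,0],"delta_rot":[0,0,0]},{"translation":[0,0,0],"delta_rot":[0,0,0]}]'
python3 -m pendant '[{"translation":[0,0,0.015],"delta_rot":[0,0,0]},{"translation":[0,0,0.02],"delta_rot":[0,0,0]},{"translation":[0,0,0.02],"delta_rot":[0,0,0]},{"translation":[0,0,0.015],"delta_rot":[0,0,0]},{"translation":[0,0,0.012],"delta_rot":[0,0,0]},{"translation":[0,0,0],"delta_rot":[0,0,0]},{"translation":[0,0,0],"delta_rot":[0,0,0]},{"translation":[0,0,0],"delta_rot":[0,0,0]}]'
python3 - <<'E'
from h import *
d=np.array([np.cos(np.radians(-21)),np.sin(np.radians(-21))]);seat=np.array([.4675,.3385])
plan([*seat,.119])
s=cam("side");t=cam("top")
a=cv2.resize(s["img"][95:225,170:300],(500,500));b=cv2.resize(t["img"][240:340,110:210],(300,300))
o=np.zeros((500,800,3),np.uint8);o[:,:500]=a;o[:300,500:]=b;cv2.imwrite("pics/near2.png",o);np.savez("pics/s2.npz",**s)
E
```

```text
time_s: 6.87
position: [0.4374, 0.19, 0.2108]
ee_rot: [-2.297, -2.143, 0.002]
contact_force: [0.2, -0.2, -1.7]
finger_gap: 0.0255
time_s: 7.53
position: [0.3879, 0.3697, 0.2106]
ee_rot: [-2.294, -2.146, 0.002]
contact_force: [-0.8, 0.3, -2.0]
finger_gap: 0.0258
time_s: 8.2
position: [0.3892, 0.3682, 0.1298]
ee_rot: [2.298, 2.142, 0.001]
contact_force: [-0.1, -0.1, -1.7]
finger_gap: 0.0252
0 turn deg [ 0.02 -0.02  0.  ] then shift mm [-24.1  80.2  10.8]
180 turn deg [ 2.0e-02  3.0e-02 -1.8e+02] then shift mm [ 24.1 -80.2  10.8]
t 8.2 pos [0.3892 0.3682 0.1298] jaw -4.01 q [ 0.74  0.42  1.89 -0.    0.82  0.81] gap 0.0252 F [-0.1 -0.1 -1.7]
```

View pics/near2.png

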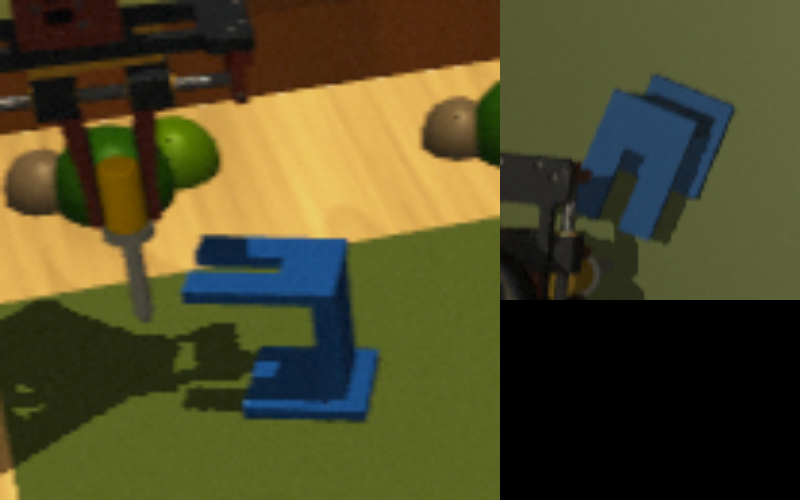

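```bash
python3 - <<'E'
from h import *
s=dict(np.load("pics/s2.npz"));f=500/130
p=np.array([.3892,.3682])
for z in(.053,.117,.165): print(z,(proj(s,[*p,z])-[170,95])*f)
S=lambda x,y:(170+x/f-.4,95+y/f-.4)
for q in((197,239),(197,264),(187,277),(183,292),(282,261),(280,271)): print(q,ray(s,S(*q),.095).round(4))
d=np.array([np.cos(np.radians(-21)),np.sin(np.radians(-21))]);n=np.array([-d[1],d[0]]);seat=np.array([.4675,.3385])
for a,b in((-47,33),(-47,9),(-47,-9),(-47,-33),(9,9),(9,-9)): 
  w=seat+(a*d+b*n)/1e3;print(a,b,w.round(4),((proj(s,[*w,.095])-[170,95])*f).round(0))
E
```

```text
0.053 [142.7458746  314.66289536]
0.117 [126.86410838 228.11018028]
0.165 [114.16708292 158.9137186 ]
(197, 239) [0.4309 0.3802 0.095 ]
(197, 264) [0.4256 0.3511 0.095 ]
(187, 277) [0.4171 0.3383 0.095 ]
(183, 292) [0.4119 0.3224 0.095 ]
(282, 261) [0.4765 0.3374 0.095 ]
(280, 271) [0.4729 0.3265 0.095 ]
-47 33 [0.4354 0.3862] [201. 232.]
-47 9 [0.4268 0.3637] [194. 252.]
-47 -9 [0.4204 0.3469] [188. 267.]
-47 -33 [0.4118 0.3245] [181. 289.]
9 9 [0.4791 0.3437] [282. 254.]
9 -9 [0.4727 0.3269] [278. 269.]
```

```bash
python3 -m pendant '[{"translation":[-0.002,0.006,0.004],"delta_rot":[0,0,0]},{"translation":[-0.003,0.01,0.004],"delta_rot":[0,0,0]},{"translation":[-0.003,0.01,0.003],"delta_rot":[0,0,0]},{"translation":[-0.003,0.01,0],"delta_rot":[0,0,0]},{"translation":[-0.002,0.006,0],"delta_rot":[0,0,0]},{"translation":[0,0,0],"delta_rot":[0,0,0]},{"translation":[0,0,0],"delta_rot":[0,0,0]},{"translation":[0,0,0],"delta_rot":[0,0,0]}]'
python3 - <<'E'
from h import *
plan([.4673,.3378,.119])
s=cam("side")
cv2.imwrite("pics/near3.png",cv2.resize(s["img"][115:205,190:280],(600,600),interpolation=cv2.INTER_CUBIC))
E
```

```text
time_s: 8.97
position: [0.4295, 0.3526, 0.1183]
ee_rot: [-2.297, -2.143, 0.0]
contact_force: [-0.1, -0.4, -1.1]
finger_gap: 0.0257
0 turn deg [-0.02  0.01  0.  ] then shift mm [-12.2  38.7  -0.7]
180 turn deg [-1.0e-02 -3.0e-02 -1.8e+02] then shift mm [ 12.2 -38.7  -0.7]
t 8.97 pos [0.4295 0.3526 0.1183] jaw -3.98 q [0.67 0.47 1.85 0.   0.82 0.74] gap 0.0257 F [-0.1 -0.4 -1.1]
```

View pics/near3.png

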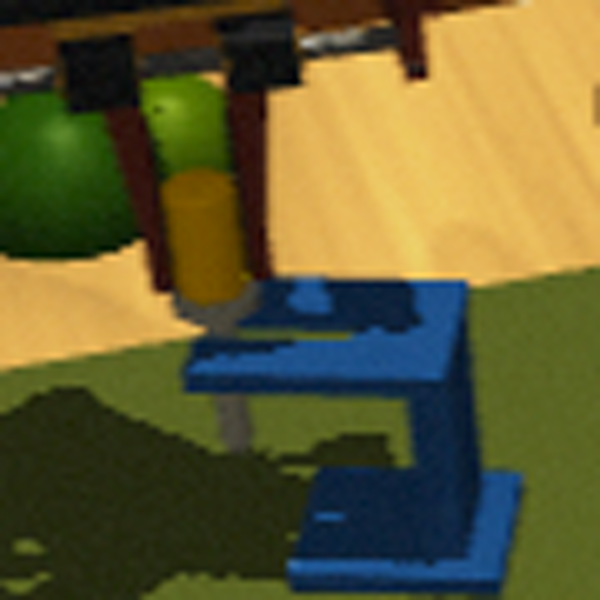

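The shank at (222,335) has entered the slot between the prongs, and there is no contact force. I'll slide it home.

```bash
python3 -m pendant '[{"translation":[-0.0015,0.005,0],"delta_rot":[0,0,0]},{"translation":[-0.0025,0.008,0],"delta_rot":[0,0,0]},{"translation":[-0.0025,0.008,0],"delta_rot":[0,0,0]},{"translation":[-0.0025,0.008,0],"delta_rot":[0,0,0]},{"translation":[-0.002,0.006,0],"delta_rot":[0,0,0]},{"translation":[-0.0012,0.0037,0],"delta_rot":[0,0,0]},{"translation":[0,0,0],"delta_rot":[0,0,0]},{"translation":[0,0,0],"delta_rot":[0,0,0]}]'
python3 - <<'E'
from h import *
plan([.4673,.3378,.109])
s=cam("side")
cv2.imwrite("pics/near4.png",cv2.resize(s["img"][115:205,190:280],(600,600),interpolation=cv2.INTER_CUBIC))
E
```

```text
time_s: 9.68
position: [0.4675, 0.3377, 0.1181]
ee_rot: [-2.297, -2.143, 0.0]
contact_force: [0.4, 0.0, -2.5]
finger_gap: 0.0258
0 turn deg [-0.02  0.01  0.  ] then shift mm [ 0.1 -0.3  9.1]
180 turn deg [-1.0e-02 -2.0e-02 -1.8e+02] then shift mm [-0.1  0.3  9.1]
t 9.68 pos [0.4675 0.3377 0.1181] jaw -4.0 q [0.6  0.49 1.81 0.   0.84 0.67] gap 0.0258 F [ 0.4  0.  -2.5]
```

View pics/near4.png

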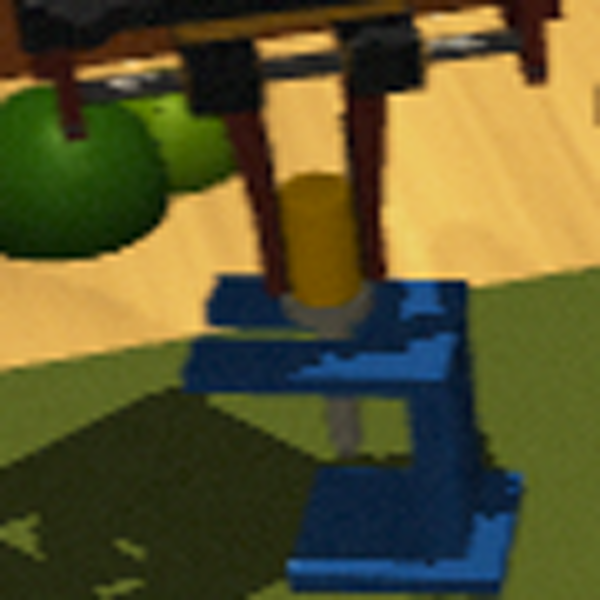

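```bash
Z='';python3 -m pendant '[{"translation":[-0.0003,0.001,0],"delta_rot":[0,0,0]},{"translation":[-0.0003,0.001,0],"delta_rot":[0,0,0]},{"translation":[-0.0003,0.001,0],"delta_rot":[0,0,0]},{"translation":[-0.0003,0.001,0],"delta_rot":[0,0,0]},{"translation":[0,0,0],"delta_rot":[0,0,0]},{"translation":[0,0,0],"delta_rot":[0,0,0]},{"translation":[0,0,0],"delta_rot":[0,0,0]},{"translation":[0,0,0],"delta_rot":[0,0,0]}]'
```

```text
time_s: 10.4
position: [0.4695, 0.337, 0.1182]
ee_rot: [-2.295, -2.141, 0.003]
contact_force: [-6.5, 4.2, 1.2]
finger_gap: 0.0256
```

```bash
python3 -m pendant '[{"translation":[0.0005,-0.0017,0],"delta_rot":[0,0,0]},{"translation":[0.0005,-0.0017,0],"delta_rot":[0,0,0]},{"translation":[0,0,0.002],"delta_rot":[0,0,0]},{"translation":[0,0,0.003],"delta_rot":[0,0,0]},{"translation":[0,0,0.003],"delta_rot":[0,0,0]},{"translation":[0,0,0.002],"delta_rot":[0,0,0]},{"translation":[0,0,0],"delta_rot":[0,0,0]},{"translation":[0,0,0],"delta_rot":[0,0,0]}]'
```

```text
time_s: 11.07
position: [0.468, 0.3376, 0.108]
ee_rot: [-2.297, -2.143, 0.0]
contact_force: [-0.3, 0.1, -2.2]
finger_gap: 0.0254
```

```bash
python3 -m pendant '[{"translation":[0,0,0.0005],"delta_rot":[0,0,0]},{"translation":[0,0,0.0005],"delta_rot":[0,0,0]},{"translation":[0,0,0.0005],"delta_rot":[0,0,0]},{"translation":[0,0,0],"delta_rot":[0,0,0]},{"translation":[0,0,0],"delta_rot":[0,0,0]},{"translation":[0,0,0],"delta_rot":[0,0,0]},{"translation":[0,0,0],"delta_rot":[0,0,0]},{"translation":[0,0,0],"delta_rot":[0,0,0]}]'
```

```text
time_s: 11.73
position: [0.4681, 0.3377, 0.1075]
ee_rot: [2.297, 2.143, 0.001]
contact_force: [-2.6, -1.4, 5.4]
finger_gap: 0.0254
```

The collar is resting on the plate, so I'll release it and retreat upward.

```bash
python3 -m pendant '[{"translation":[0,0,0],"delta_rot":[0,0,0]},{"translation":[0,0,0],"delta_rot":[0,0,0]},{"translation":[0,0,0],"delta_rot":[0,0,0]},{"translation":[0,0,0],"delta_rot":[0,0,0]},{"translation":[0,0,0],"delta_rot":[0,0,0]},{"translation":[0,0,0],"delta_rot":[0,0,0]},{"translation":[0,0,0],"delta_rot":[0,0,0]},{"translation":[0,0,0],"delta_rot":[0,0,0]}]' 0.65
python3 -m pendant '[{"translation":[0,0,-0.005],"delta_rot":[0,0,0]},{"translation":[0,0,-0.015],"delta_rot":[0,0,0]},{"translation":[0,0,-0.02],"delta_rot":[0,0,0]},{"translation":[0,0,-0.02],"delta_rot":[0,0,0]},{"translation":[0,0,-0.02],"delta_rot":[0,0,0]},{"translation":[0,0,-0.02],"delta_rot":[0,0,0]},{"translation":[0,0,-0.01],"delta_rot":[0,0,0]},{"translation":[0,0,0],"delta_rot":[0,0,0]}]'
python3 - <<'E'
from h import *
plan([.4965,-.1013,.22],86)
s=cam("side")
print(proj(s,[.4675,.338,.143]),proj(s,[.4675,.338,.101]),proj(s,[.4675,.338,.031]))
cv2.imwrite("pics/near5.png",cv2.resize(s["img"][115:205,190:280],(600,600),interpolation=cv2.INTER_CUBIC))
E
```

```text
time_s: 12.4
position: [0.468, 0.3377, 0.1067]
ee_rot: [-2.297, -2.143, 0.0]
contact_force: [-0.4, -0.4, 0.2]
finger_gap: 0.0573
time_s: 13.07
position: [0.4692, 0.3385, 0.2194]
ee_rot: [2.296, 2.143, 0.007]
contact_force: [0.6, -0.2, 0.4]
finger_gap: 0.0572
0 turn deg [ 3.000e-01  3.000e-02 -8.996e+01] then shift mm [ -57.9 -436.9   -0.6]
180 turn deg [ 3.000e-02 -3.000e-01  9.004e+01] then shift mm [ 57.9 436.9  -0.6]
t 13.07 pos [0.4692 0.3385 0.2194] jaw -3.96 q [0.6  0.36 1.74 0.   1.04 0.67] gap 0.0572 F [ 0.6 -0.2  0.4]
[236.91597919 145.45336424] [238.89328067 160.85420557] [241.98706008 184.95109028]
```

View pics/near5.png

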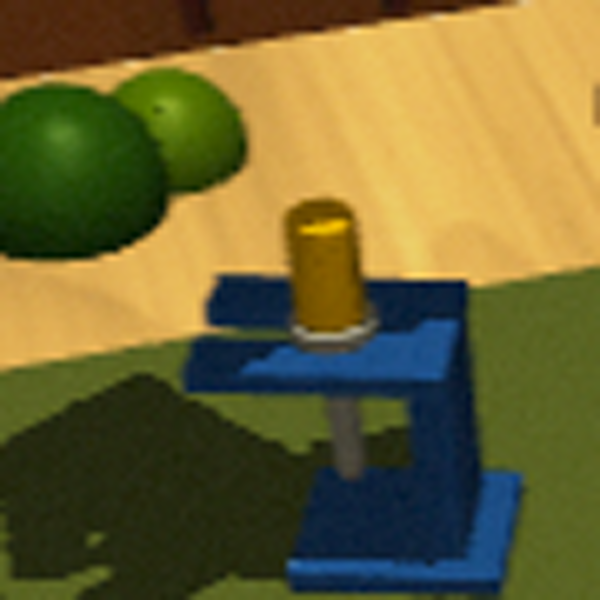

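The pin hangs upright, with its collar on the plate at (332,330). On to the jack.

```bash
python3 -m pendant '[{"translation":[0,0,-0.005],"delta_rot":[0,0,-7]},{"translation":[0,0,-0.005],"delta_rot":[0,0,-7]},{"translation":[0,0,-0.005],"delta_rot":[0,0,-7]},{"translation":[0,0,-0.005],"delta_rot":[0,0,-7]},{"translation":[0,0,0],"delta_rot":[0,0,-7]},{"translation":[0,0,0],"delta_rot":[0,0,-7]},{"translation":[0,0,0],"delta_rot":[0,0,-7]},{"translation":[0,0,0],"delta_rot":[0,0,-7]}]'
python3 -m pendant '[{"translation":[0,0,0],"delta_rot":[0,0,-7]},{"translation":[0,0,0],"delta_rot":[0,0,-7]},{"translation":[0,0,0],"delta_rot":[0,0,-7]},{"translation":[0,0,0],"delta_rot":[0,0,-7]},{"translation":[0,0,0],"delta_rot":[0,0,-6]},{"translation":[-0.005,-0.035,0],"delta_rot":[0,0,0]},{"translation":[-0.005,-0.035,0],"delta_rot":[0,0,0]},{"translation":[-0.005,-0.035,0],"delta_rot":[0,0,0]}]'
python3 -m pendant '[{"translation":[-0.005,-0.035,0],"delta_rot":[0,0,0]},{"translation":[-0.005,-0.035,0],"delta_rot":[0,0,0]},{"translation":[-0.005,-0.035,0],"delta_rot":[0,0,0]},{"translation":[-0.005,-0.035,0],"delta_rot":[0,0,0]},{"translation":[-0.005,-0.035,0],"delta_rot":[0,0,0]},{"translation":[-0.005,-0.035,0],"delta_rot":[0,0,0]},{"translation":[-0.005,-0.025,0],"delta_rot":[0,0,0]},{"translation":[0,0,0],"delta_rot":[0,0,0]}]'
python3 - <<'E'
from h import *
plan([.4965,-.1013,.135],86)
E
```

```text
time_s: 13.78
position: [0.4672, 0.3372, 0.235]
ee_rot: [-1.012, -2.972, 0.003]
contact_force: [0.2, -0.4, -0.7]
finger_gap: 0.0568
time_s: 14.45
position: [0.4746, 0.2307, 0.2349]
ee_rot: [-0.106, -3.137, 0.002]
contact_force: [0.1, -0.6, -0.0]
finger_gap: 0.0573
time_s: 15.12
position: [0.4939, -0.0086, 0.2354]
ee_rot: [-0.114, -3.138, 0.002]
contact_force: [-0.6, 0.3, 0.2]
finger_gap: 0.057
0 turn deg [-0.06 -0.11 -0.16] then shift mm [ -9.  -92.3 100.4]
180 turn deg [-1.7000e-01  1.0000e-01  1.7984e+02] then shift mm [  9.   92.3 100.4]
t 15.12 pos [ 0.4939 -0.0086  0.2354] jaw 85.84 q [-0.04  0.21  1.9  -0.    1.03 -1.54] gap 0.057 F [-0.6  0.3  0.2]
```

```bash
python3 -m pendant '[{"translation":[-0.003,-0.03,0.005],"delta_rot":[0,0,0]},{"translation":[-0.003,-0.03,0.015],"delta_rot":[0,0,0]},{"translation":[-0.003,-0.03,0.025],"delta_rot":[0,0,0]},{"translation":[0,-0.0023,0.025],"delta_rot":[0,0,0]},{"translation":[0,0,0.02],"delta_rot":[0,0,0]},{"translation":[0,0,0.01],"delta_rot":[0,0,0]},{"translation":[0,0,0],"delta_rot":[0,0,0]},{"translation":[0,0,0],"delta_rot":[0,0,0]}]'
python3 - <<'E'
from h import *
plan([.4965,-.1013,.083],86)
s=cam("side")
cv2.imwrite("pics/near6.png",cv2.resize(s["img"][180:390,220:440],(628,600),interpolation=cv2.INTER_CUBIC))
E
```

```text
time_s: 15.78
position: [0.4966, -0.097, 0.1362]
ee_rot: [-0.107, -3.138, -0.001]
contact_force: [-0.4, -0.1, 0.5]
finger_gap: 0.0571
0 turn deg [ 0.02 -0.11  0.08] then shift mm [-0.2 -4.3 53.2]
180 turn deg [ 1.7000e-01  3.0000e-02 -1.7992e+02] then shift mm [ 0.2  4.3 53.2]
t 15.78 pos [ 0.4966 -0.097   0.1362] jaw 86.08 q [-0.22  0.38  1.95  0.    0.81 -1.72] gap 0.0571 F [-0.4 -0.1  0.5]
```

View pics/near6.png

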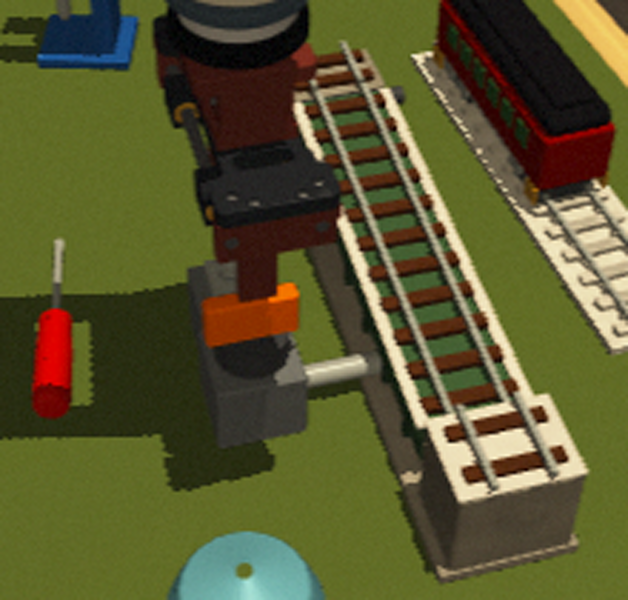

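The finger at (258,265) lines up with the bar's middle at (250,312), and the tower is clear. I'll descend and grip.

```bash
python3 -m pendant '[{"translation":[0,-0.0022,0.005],"delta_rot":[0,0,0]},{"translation":[0,-0.0021,0.012],"delta_rot":[0,0,0]},{"translation":[0,0,0.012],"delta_rot":[0,0,0]},{"translation":[0,0,0.012],"delta_rot":[0,0,0]},{"translation":[0,0,0.008],"delta_rot":[0,0,0]},{"translation":[0,0,0.004],"delta_rot":[0,0,0]},{"translation":[0,0,0],"delta_rot":[0,0,0]},{"translation":[0,0,0],"delta_rot":[0,0,0]}]'
python3 -m pendant '[{"translation":[0,0,0],"delta_rot":[0,0,0]},{"translation":[0,0,0],"delta_rot":[0,0,0]},{"translation":[0,0,0],"delta_rot":[0,0,0]},{"translation":[0,0,0],"delta_rot":[0,0,0]},{"translation":[0,0,0],"delta_rot":[0,0,0]},{"translation":[0,0,0],"delta_rot":[0,0,0]},{"translation":[0,0,0],"delta_rot":[0,0,0]},{"translation":[0,0,0],"delta_rot":[0,0,0]}]' 0
```

```text
time_s: 16.5
position: [0.497, -0.1019, 0.0842]
ee_rot: [0.108, 3.139, -0.0]
contact_force: [-0.2, -0.3, 0.5]
finger_gap: 0.057
time_s: 17.17
position: [0.4967, -0.1022, 0.0838]
ee_rot: [0.109, 3.14, -0.0]
contact_force: [-1.0, -2.1, 1.0]
finger_gap: 0.0138
```

```bash
python3 -m pendant '[{"translation":[0,-0.0004,0],"delta_rot":[0,0,3]},{"translation":[0,0,0],"delta_rot":[0,0,4.5]},{"translation":[0,0,0],"delta_rot":[0,0,4.5]},{"translation":[0,0,0],"delta_rot":[0,0,4.5]},{"translation":[0,0,0],"delta_rot":[0,0,4.5]},{"translation":[0,0,0],"delta_rot":[0,0,4.5]},{"translation":[0,0,0],"delta_rot":[0,0,4.5]},{"translation":[0,0,0],"delta_rot":[0,0,4.5]}]'
python3 -m pendant '[{"translation":[0,0,0],"delta_rot":[0,0,4.5]},{"translation":[0,0,0],"delta_rot":[0,0,0]},{"translation":[0,0,0],"delta_rot":[0,0,0]},{"translation":[0,0,0],"delta_rot":[0,0,0]},{"translation":[0,0,0],"delta_rot":[0,0,0]},{"translation":[0,0,0],"delta_rot":[0,0,0]},{"translation":[0,0,0],"delta_rot":[0,0,0]},{"translation":[0,0,0],"delta_rot":[0,0,0]}]'
python3 - <<'E'
from h import *
plan([.4965,-.1013,.083],86)
s=cam("side");np.savez("pics/s7.npz",**s);s0=dict(np.load("pics/side0.npz"))
f=lambda c:cv2.resize(c["img"][300:390,345:435],(400,400),interpolation=cv2.INTER_CUBIC)
cv2.imwrite("pics/near7.png",np.hstack([f(s0),f(s)]))
E
```

```text
time_s: 17.83
position: [0.497, -0.1014, 0.0838]
ee_rot: [1.04, 2.964, 0.002]
contact_force: [1.2, 6.8, -0.8]
finger_gap: 0.0137
time_s: 18.5
position: [0.4971, -0.1013, 0.0838]
ee_rot: [1.152, 2.923, 0.003]
contact_force: [2.1, 6.4, 0.6]
finger_gap: 0.0139
0 turn deg [ 1.000e-01  1.000e-02 -3.901e+01] then shift mm [ 0.6 -0.   0.8]
180 turn deg [ 1.0000e-02 -1.2000e-01  1.4099e+02] then shift mm [-0.6  0.   0.8]
t 18.5 pos [ 0.4971 -0.1013  0.0838] jaw 46.99 q [-0.23  0.47  1.97  0.    0.7  -1.05] gap 0.0139 F [2.1 6.4 0.6]
```

View pics/near7.png

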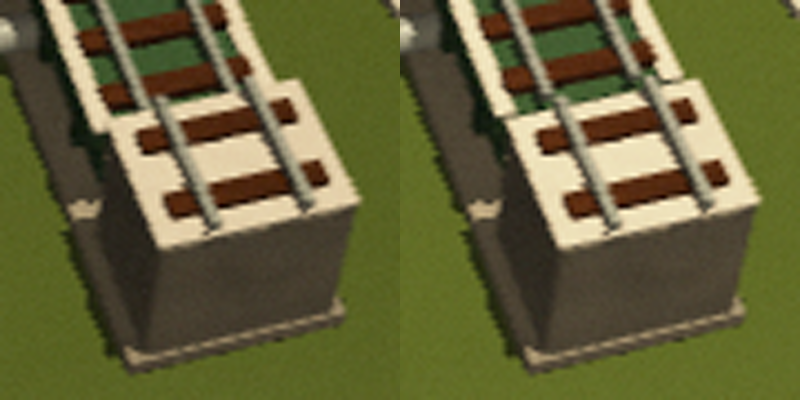

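The image shows the deck end risen nearly to the abutment, at about (550,95) on the left rail. I'll measure the kink of the rail lines numerically, using low R-B as the rail cue.

```bash
cat > kink.py <<'E'
from h import *
def track(img,x0,y0,x1,y1,rows):
    d=img[:,:,2].astype(float)-img[:,:,0];d=cv2.GaussianBlur(d,(3,1),0);P=[]
    for r in rows:
        xe=x0+(x1-x0)*(r-y0)/(y1-y0);xs=np.arange(int(round(xe))-5,int(round(xe))+6);v=d[r,xs];w=np.clip((np.median(v)+v.min())/2-v,0,None)
        if w.sum()>0:P.append((r,(xs*w).sum()/w.sum()))
    P=np.array(P);k=np.ones(len(P),bool)
    for _ in range(4):
        c=np.polyfit(P[k,0],P[k,1],1);e=np.abs(P[:,1]-np.polyval(c,P[:,0]));k=e<max(.5,1.5*np.median(e))
    return c,k.sum(),e[k].std()
def kink(c):
    out=[]
    for nm,A,D in(("L",(381,321.8,392.7,351.3),(368.6,300,377.6,319)),("R",(401.3,319,413.6,346),(388.9,300,397.9,318))):
        a=track(c["img"],*A,range(324,347));b=track(c["img"],*D,range(270,315));o=[np.polyval(a[0],r)-np.polyval(b[0],r) for r in(316,320)]
        print(nm,"abut",a[0].round(3),a[1],round(a[2],2),"deck",b[0].round(3),b[1],round(b[2],2),"offset px",np.round(o,2))
E
python3 - <<'E'
from kink import *
s0=dict(np.load("pics/side0.npz"));s7=dict(np.load("pics/s7.npz"))
for c in(s0,s7): kink(c)
a=np.radians(-4.2);rot=np.array([[np.cos(a),-np.sin(a)],[np.sin(a),np.cos(a)]]);j=np.array([.4967,-.1014])
for y,z in((-90,90),(-90,80),(-100,90),(90,90)):
    for x in(105,135): print((x,y,z),proj(s7,[*(j+rot@np.array([x,y])/1e3),z/1e3]).round(1))
E
```

```text
L abut [  0.451 234.143] 18 0.11 deck [  0.433 234.848] 25 0.37 offset px [5.09 5.16]
R abut [  0.476 248.249] 22 0.14 deck [  0.437 254.566] 37 0.37 offset px [6.14 6.3 ]
L abut [  0.447 235.54 ] 19 0.13 deck [  0.402 245.867] 31 0.48 offset px [3.94 4.12]
R abut [  0.489 243.811] 21 0.12 deck [  0.503 236.478] 29 0.43 offset px [2.9  2.84]
(105, -90, 90) [379.3 314.9]
(135, -90, 90) [395.8 311.4]
(105, -90, 80) [378.8 318.7]
(135, -90, 80) [395.2 315.2]
(105, -100, 90) [381.3 319.4]
(135, -100, 90) [398.  315.8]
(105, 90, 90) [347.8 246.1]
(135, 90, 90) [362.3 243.5]
```

```bash
python3 - <<'E'
from kink import *
s7=dict(np.load("pics/s7.npz"));x0,y0,f=350,268,9
im=cv2.resize(s7["img"][y0:y0+64,x0:x0+72],None,fx=f,fy=f,interpolation=cv2.INTER_CUBIC)
P=lambda x,r:(int((x-x0+.5)*f),int((r-y0+.5)*f))
for A in((381,321.8,392.7,351.3),(401.3,319,413.6,346)):
    c,_,_=track(s7["img"],*A,range(324,347))
    cv2.line(im,P(np.polyval(c,268),268),P(np.polyval(c,332),332),(0,0,255),1)
for i in range(0,72,10): cv2.putText(im,str(x0+i),(i*f,10),0,.35,(255,255,255),1)
for i in range(4,64,10): cv2.putText(im,str(y0+i),(0,i*f+8),0,.35,(255,255,255),1)
cv2.imwrite("pics/z8.png",im)
for r in(290,295,300,305,308,312): print(r,(s7["img"][r,360:405,2].astype(int)-s7["img"][r,360:405,0]).tolist())
E
```

```text
290 [20, 14, 10, 19, 33, 35, 32, 39, 46, 53, 60, 69, 66, 67, 73, 69, 66, 70, 69, 72, 71, 68, 51, 15, 20, 34, 44, 56, 57, 50, 48, 56, 58, 55, 52, 61, 61, 61, 61, 62, 61, 61, 63, 64, 61]
295 [75, 77, 75, 65, 58, 24, 32, 35, 35, 34, 31, 34, 28, 26, 22, 22, 20, 17, 21, 20, 18, 17, 17, 16, 16, 8, 20, 31, 36, 29, 18, 19, 16, 54, 52, 50, 52, 65, 63, 61, 62, 63, 60, 59, 60]
300 [56, 33, 17, 15, 19, 12, 7, 8, 30, 33, 34, 24, 16, 16, 19, 17, 18, 25, 40, 43, 51, 64, 69, 71, 73, 67, 69, 45, 14, 29, 38, 47, 60, 63, 64, 65, 67, 67, 52, 53, 62, 58, 60, 59, 62]
305 [49, 49, 55, 55, 73, 80, 76, 74, 77, 48, 22, 33, 47, 66, 69, 64, 49, 50, 46, 32, 30, 32, 33, 29, 29, 18, 18, 20, 11, 6, 10, 21, 34, 32, 23, 14, 17, 14, 54, 49, 51, 50, 66, 61, 59]
308 [49, 50, 49, 55, 29, 31, 30, 30, 32, 27, 15, 20, 33, 38, 30, 21, 16, 19, 18, 20, 19, 21, 19, 21, 21, 19, 17, 19, 18, 14, 7, 9, 20, 33, 36, 28, 18, 17, 14, 39, 63, 62, 50, 53, 59]
312 [37, 58, 50, 50, 50, 56, 35, 19, 20, 20, 14, 5, 8, 22, 33, 35, 27, 19, 20, 18, 19, 26, 42, 46, 59, 71, 73, 69, 68, 74, 71, 71, 70, 47, 23, 33, 36, 43, 68, 66, 71, 67, 67, 65, 51]
```

View pics/z8.png

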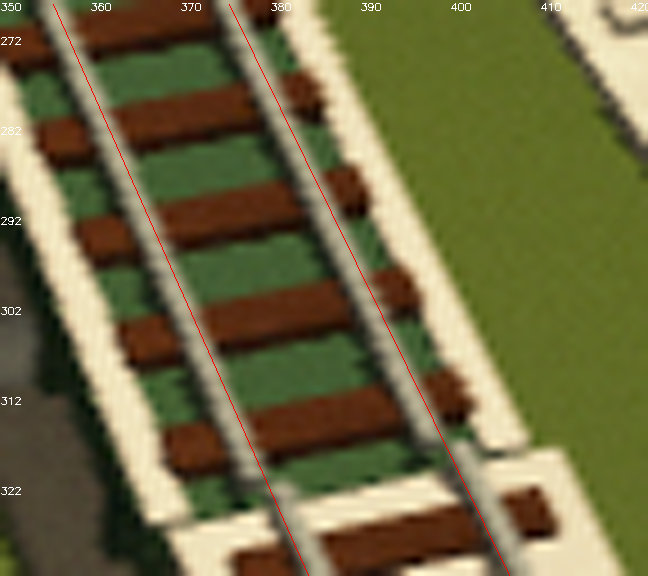

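From this zoom the deck rail ends are at (250,482) and (430,445), and the abutment rail starts at (283,487) and (462,447). The end still sags about 10 mm. I'll turn 32° more and measure again.

```bash
python3 -m pendant '[{"translation":[0,0,0],"delta_rot":[0,0,3]},{"translation":[0,0,0],"delta_rot":[0,0,4.5]},{"translation":[0,0,0],"delta_rot":[0,0,4.5]},{"translation":[0,0,0],"delta_rot":[0,0,4.5]},{"translation":[0,0,0],"delta_rot":[0,0,4.5]},{"translation":[0,0,0],"delta_rot":[0,0,4.5]},{"translation":[0,0,0],"delta_rot":[0,0,4.5]},{"translation":[0,0,0],"delta_rot":[0,0,2]}]'
python3 -m pendant '[{"translation":[0,0,0],"delta_rot":[0,0,0]},{"translation":[0,0,0],"delta_rot":[0,0,0]},{"translation":[0,0,0],"delta_rot":[0,0,0]},{"translation":[0,0,0],"delta_rot":[0,0,0]},{"translation":[0,0,0],"delta_rot":[0,0,0]},{"translation":[0,0,0],"delta_rot":[0,0,0]},{"translation":[0,0,0],"delta_rot":[0,0,0]},{"translation":[0,0,0],"delta_rot":[0,0,0]}]'
python3 - <<'E'
from kink import *
plan([.4965,-.1013,.083],86)
c=cam("side");np.savez("pics/s9.npz",**c)
S=[dict(np.load("pics/side0.npz")),dict(np.load("pics/s7.npz")),c]
# brown sleeper near deck end: displacement by template matching (last deck sleeper middle, from s7)
tpl=S[1]["img"][301:320,366:404]
def loc(im):
    up=lambda a:cv2.resize(a,None,fx=6,fy=6,interpolation=cv2.INTER_CUBIC)
    r=cv2.matchTemplate(up(im[286:335,358:412]),up(tpl),cv2.TM_CCOEFF_NORMED);_,v,_,m=cv2.minMaxLoc(r);return np.array(m)/6+[358-366,286-301],v
for q in S: print(loc(q["img"]))
# bar angle
for q in S[:1]+S[2:]: print("ok")
kink(c)
E
```

```text
time_s: 19.22
position: [0.4979, -0.1009, 0.0839]
ee_rot: [1.917, 2.488, 0.004]
contact_force: [5.8, 10.3, -1.7]
finger_gap: 0.0139
time_s: 19.88
position: [0.4979, -0.1009, 0.0839]
ee_rot: [1.912, 2.492, 0.004]
contact_force: [5.0, 9.9, -1.2]
finger_gap: 0.0135
0 turn deg [ 1.700e-01  3.000e-02 -7.102e+01] then shift mm [ 1.3 -0.5  0.9]
180 turn deg [ 3.0000e-02 -1.9000e-01  1.0898e+02] then shift mm [-1.3  0.5  0.9]
t 19.88 pos [ 0.4979 -0.1009  0.0839] jaw 14.98 q [-0.22  0.47  1.97  0.    0.7  -0.49] gap 0.0135 F [ 5.   9.9 -1.2]
(array([-5.66666667, -8.33333333]), 0.9214862585067749)
(array([0., 0.]), 0.999038815498352)
(array([ 0.33333333, -3.        ]), 0.9571008682250977)
ok
ok
L abut [  0.456 232.363] 18 0.11 deck [  0.431 238.764] 39 0.34 offset px [1.48 1.58]
R abut [  0.482 246.34 ] 21 0.11 deck [  0.507 237.321] 38 0.44 offset px [1.02 0.92]
```

```bash
python3 - <<'E'
from h import *
c=dict(np.load("pics/s9.npz"));x0,y0,f=362,294,12
im=cv2.resize(c["img"][y0:y0+48,x0:x0+56],None,fx=f,fy=f,interpolation=cv2.INTER_CUBIC)
cv2.imwrite("pics/z9.png",im)
E
```

```text
(no output)
```

View pics/z9.png

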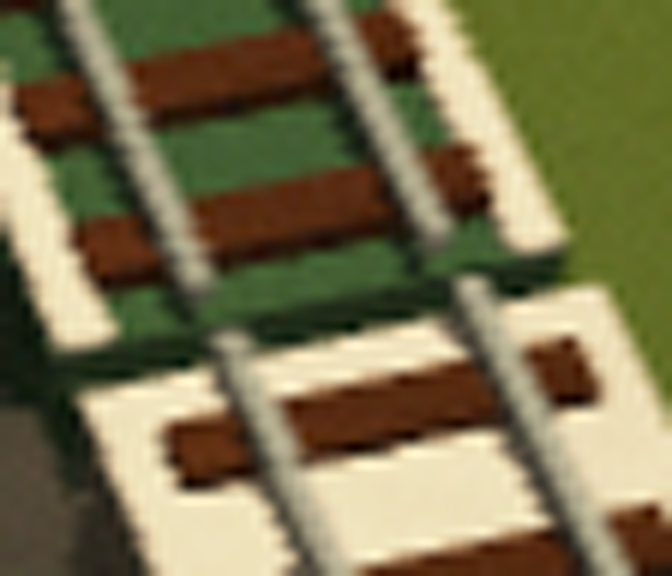

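```bash
cat > k2.py <<'E'
from h import *
def pts(img,x0,y0,x1,y1,rows,mode):
    h=cv2.cvtColor(img,cv2.COLOR_BGR2HSV).astype(float);P=[]
    for r in rows:
        xe=x0+(x1-x0)*(r-y0)/(y1-y0);n=6;xs=np.arange(int(round(xe))-n,int(round(xe))+n+1)
        v=h[r,xs,1] if mode=="deck" else h[r,xs,2]
        e=[np.median(v[:3]),np.median(v[-3:])]
        if mode=="deck" and min(e)<90: continue
        if mode!="deck" and min(e)<170: continue
        w=np.clip(.75*min(e)-v,0,None) if mode=="deck" else np.clip(.92*min(e)-v,0,None)
        if w.sum()>0:P.append((r,(xs*w).sum()/w.sum()))
    return np.array(P)
def fit(P):
    k=np.ones(len(P),bool)
    for _ in range(5):
        c=np.polyfit(P[k,0],P[k,1],1);e=np.abs(P[:,1]-np.polyval(c,P[:,0]));k=e<max(.3,2*np.median(e))
    return c,k.sum(),(P[k,1]-np.polyval(c,P[k,0])).std()
def run(c):
    for nm,A in(("L",(381.3,321.8,393,348)),("R",(401.5,318,413.6,346))):
        a=fit(pts(c["img"],*A,range(322,352),"ab"));ln=a[0]
        D=(np.polyval(ln,280)-1.5,280,np.polyval(ln,314)-2,314)
        b=fit(pts(c["img"],*D,range(255,314),"deck"))
        print(nm,"ab",ln.round(3),a[1],round(a[2],2),"deck",b[0].round(3),b[1],round(b[2],2),"off@316",(np.polyval(ln,316)-np.polyval(b[0],316)).round(2),"@260",(np.polyval(ln,260)-np.polyval(b[0],260)).round(2))
E
python3 - <<'E'
from k2 import *
S=[dict(np.load(f"pics/{n}.npz")) for n in("side0","s7","s9")]
for c in S: run(c)
up=lambda a:cv2.resize(a,None,fx=10,fy=10,interpolation=cv2.INTER_CUBIC)
t=up(S[1]["img"][301:320,366:404])
for c in S:
    r=cv2.matchTemplate(up(c["img"][295:327,362:408]),t,cv2.TM_CCOEFF_NORMED);_,v,_,m=cv2.minMaxLoc(r);print(np.array(m)/10+[-4,-6],round(v,3))
c=S[1]; h=cv2.cvtColor(c["img"],cv2.COLOR_BGR2HSV)
for r in(330,334,346): print(r,h[r,378:400,2].tolist(),h[r,378:400,1].tolist())
E
```

```text
L ab [  0.472 227.129] 9 0.15 deck [  0.415 242.581] 48 0.15 off@316 2.42 @260 -0.74
R ab [  0.52  233.619] 8 0.18 deck [  0.459 250.123] 39 0.2 off@316 2.51 @260 -0.86
L ab [  0.467 228.659] 10 0.13 deck [  0.451 233.208] 48 0.49 off@316 0.6 @260 -0.32
R ab [  0.503 239.029] 7 0.15 deck [  0.473 247.562] 54 0.14 off@316 0.96 @260 -0.72
L ab [  0.469 227.964] 10 0.16 deck [  0.406 247.509] 8 0.45 off@316 0.42 @260 -3.11
R ab [  0.503 238.983] 7 0.15 deck [  0.491 244.025] 27 0.13 off@316 -0.99 @260 -1.71
[-1.   2.3] 0.872
[0. 0.] 0.999
[ 0.4 -3. ] 0.957
330 [93, 91, 97, 69, 49, 94, 155, 180, 140, 91, 90, 86, 92, 87, 72, 62, 57, 44, 44, 118, 148, 178] [197, 219, 197, 211, 141, 65, 53, 55, 84, 216, 204, 205, 186, 205, 209, 197, 192, 209, 197, 108, 100, 83]
334 [47, 64, 119, 180, 159, 112, 89, 142, 183, 203, 231, 237, 237, 238, 236, 236, 236, 237, 237, 237, 238, 237] [163, 124, 103, 86, 80, 75, 66, 56, 49, 57, 57, 56, 54, 55, 54, 55, 57, 55, 56, 55, 57, 56]
346 [235, 237, 236, 198, 101, 81, 98, 97, 94, 95, 87, 71, 94, 160, 180, 127, 44, 37, 57, 123, 181, 226] [58, 55, 58, 75, 114, 208, 203, 202, 203, 201, 208, 162, 57, 51, 52, 66, 191, 179, 125, 104, 82, 70]
```

```bash
cat > k3.py <<'E'
from k2 import pts,fit,np
from h import *
def run3(c):
    for nm,A,D in(("L",(384.6,330,391.5,346),(377,316,348.5,250)),("R",(406,328,414,345),(396.5,314,364.5,248))):
        a=pts(c["img"],*A,range(322,353),"deck");best=None
        for dx in(-2.5,-1.5,-.5,.5):
            b=fit(pts(c["img"],D[0]+dx,D[1],D[2]+dx*.9,D[3],range(262,314),"deck"))
            if best is None or b[1]-40*b[2]>best[1]-40*best[2]: best=b
        b=best;m=b[0][0];ca=fit(a)
        # offset: abutment points minus extrapolated with level slope
        print(nm,"ab n",len(a),ca[0].round(3),round(ca[2],2),"deck",b[0].round(3),b[1],round(b[2],2),"off@318",(np.polyval(ca[0],318)-np.polyval(b[0],318)).round(2),"off@335-extrap",np.mean(a[:,1]-np.polyval(b[0],a[:,0])).round(2))
E
python3 - <<'E'
from k3 import *
for n in("side0","s7","s9"): print(n);run3(dict(np.load(f"pics/{n}.npz")))
E
```

```text
side0
L ab n 9 [  0.447 236.482] 0.15 deck [  0.413 243.267] 51 0.13 off@318 4.2 off@335-extrap 4.79Traceback (most recent call last):
  File "<stdin>", line 2, in <module>
  File "k3.py", line 7, in run3
    b=fit(pts(c["img"],D[0]+dx,D[1],D[2]+dx*.9,D[3],range(262,314),"deck"))
  File "k2.py", line 16, in fit
    c=np.polyfit(P[k,0],P[k,1],1);e=np.abs(P[:,1]-np.polyval(c,P[:,0]));k=e<max(.3,2*np.median(e))
                 ~^^^^^
IndexError: too many indices for array: array is 1-dimensional, but 2 were indexed
```

```bash
sed -i 's/            b=fit(pts(\(.*\)))$/            p=pts(\1)\n            if len(p)<15: continue\n            b=fit(p)/' k3.py; python3 - <<'E'
from k3 import *
for n in("side0","s7","s9"): print(n);run3(dict(np.load(f"pics/{n}.npz")))
E
```

```text
side0
L ab n 9 [  0.447 236.482] 0.15 deck [  0.413 243.267] 51 0.13 off@318 4.2 off@335-extrap 4.79
R ab n 8 [  0.489 245.313] 0.11 deck [  0.45  252.651] 38 0.18 off@318 4.86 off@335-extrap 5.56
s7
L ab n 8 [  0.448 236.404] 0.15 deck [  0.431 239.345] 49 0.14 off@318 2.24 off@335-extrap 2.5
R ab n 8 [  0.485 246.897] 0.35 deck [  0.472 247.95 ] 48 0.15 off@318 3.04 off@335-extrap 3.23
s9
L ab n 9 [  0.434 241.065] 0.15 deck [  0.446 236.525] 48 0.13 off@318 0.73 off@335-extrap 0.57
R ab n 8 [  0.493 244.109] 0.31 deck [  0.492 243.622] 48 0.14 off@318 0.79 off@335-extrap 0.81
```

Both rails now give clean fits. The mean offset fell from 4.5 to 2.6 to 0.76 px, so the remaining sag is about 2 to 3.4 mm. I'll turn 8° more.

```bash
python3 -m pendant '[{"translation":[0,0,0],"delta_rot":[0,0,2]},{"translation":[0,0,0],"delta_rot":[0,0,3]},{"translation":[0,0,0],"delta_rot":[0,0,3]},{"translation":[0,0,0],"delta_rot":[0,0,0]},{"translation":[0,0,0],"delta_rot":[0,0,0]},{"translation":[0,0,0],"delta_rot":[0,0,0]},{"translation":[0,0,0],"delta_rot":[0,0,0]},{"translation":[0,0,0],"delta_rot":[0,0,0]}]'
python3 - <<'E'
from k3 import *
for i in range(3):
    c=cam("side");run3(c)
np.savez("pics/s10.npz",**c);s7=dict(np.load("pics/s9.npz"))
up=lambda a:cv2.resize(a,None,fx=10,fy=10,interpolation=cv2.INTER_CUBIC)
r=cv2.matchTemplate(up(c["img"][292:323,360:410]),up(s7["img"][298:317,366:404]),cv2.TM_CCOEFF_NORMED);_,v,_,m=cv2.minMaxLoc(r);print(np.array(m)/10+[-6,-6],v)
plan([.4965,-.1013,.083],86)
E
```

```text
time_s: 20.6
position: [0.4981, -0.1009, 0.0839]
ee_rot: [2.082, 2.352, 0.005]
contact_force: [6.1, 10.7, -3.4]
finger_gap: 0.0137
L ab n 8 [  0.445 237.456] 0.15 deck [  0.454 234.381] 47 0.15 off@318 0.06 off@335-extrap -0.17
R ab n 8 [  0.487 246.221] 0.3 deck [  0.494 243.484] 44 0.13 off@318 0.33 off@335-extrap 0.22
L ab n 8 [  0.436 240.377] 0.17 deck [  0.451 235.196] 48 0.14 off@318 0.27 off@335-extrap -0.03
R ab n 8 [  0.495 243.381] 0.05 deck [  0.499 242.259] 41 0.12 off@318 -0.13 off@335-extrap -0.07
L ab n 8 [  0.439 239.369] 0.19 deck [  0.451 235.334] 47 0.15 off@318 0.23 off@335-extrap 0.0
R ab n 8 [  0.495 243.548] 0.29 deck [  0.494 243.499] 44 0.15 off@318 0.2 off@335-extrap 0.3
[ 0.  -0.9] 0.9902066588401794
0 turn deg [ 2.000e-01  3.000e-02 -7.903e+01] then shift mm [ 1.5 -0.5  0.8]
180 turn deg [ 3.0000e-02 -2.1000e-01  1.0097e+02] then shift mm [-1.5  0.5  0.8]
t 20.75 pos [ 0.4981 -0.1009  0.0838] jaw 6.97 q [-0.22  0.47  1.97  0.    0.7  -0.35] gap 0.0141 F [ 6.2 10.4 -2.2]
```

Level to about 0.6 mm by the rail-line measure. Release and retreat.

```bash
python3 -m pendant '[{"translation":[0,0,0],"delta_rot":[0,0,0]},{"translation":[0,0,0],"delta_rot":[0,0,0]},{"translation":[0,0,0],"delta_rot":[0,0,0]},{"translation":[0,0,0],"delta_rot":[0,0,0]},{"translation":[0,0,0],"delta_rot":[0,0,0]},{"translation":[0,0,0],"delta_rot":[0,0,0]},{"translation":[0,0,0],"delta_rot":[0,0,0]},{"translation":[0,0,0],"delta_rot":[0,0,0]}]' 0.5
python3 -m pendant '[{"translation":[0,0,-0.005],"delta_rot":[0,0,0]},{"translation":[0,0,-0.015],"delta_rot":[0,0,0]},{"translation":[0,0,-0.02],"delta_rot":[0,0,0]},{"translation":[0,0,-0.02],"delta_rot":[0,0,0]},{"translation":[0,0,-0.02],"delta_rot":[0,0,0]},{"translation":[0,0,-0.02],"delta_rot":[0,0,0]},{"translation":[0,0,-0.02],"delta_rot":[0,0,0]},{"translation":[0,0,0],"delta_rot":[0,0,0]}]'
python3 - <<'E'
from k3 import *
for i in range(3):
    c=cam("side");run3(c)
a=dict(np.load("pics/s10.npz"))
up=lambda a:cv2.resize(a,None,fx=10,fy=10,interpolation=cv2.INTER_CUBIC)
def mv(a,b,x0,y0,x1,y1,k=4):
    r=cv2.matchTemplate(up(b["img"][y0-k:y1+k,x0-k:x1+k]),up(a["img"][y0:y1,x0:x1]),cv2.TM_CCOEFF_NORMED);_,v,_,m=cv2.minMaxLoc(r);return np.array(m)/10-k,round(v,3)
print("deck end since let go",mv(a,c,366,297,404,316))
s0=dict(np.load("pics/side0.npz"))
for n,bx in(("driver",(228,262,250,328)),("tower",(276,365,336,470)),("coach",(370,170,437,247))): print(n,mv(s0,c,*bx))
b=big(mask(c,"yellow",(210,130,270,175)));print("pin handle",cv2.minAreaRect(b),"expect top",proj(c,[.4675,.338,.143]).round(1),"collar",proj(c,[.4675,.338,.101]).round(1))
plan([.5,-.1,.2])
E
```

```text
time_s: 21.42
position: [0.4966, -0.1024, 0.0838]
ee_rot: [2.081, 2.353, -0.0]
contact_force: [-1.1, 0.1, 0.6]
finger_gap: 0.044
time_s: 22.08
position: [0.4989, -0.1028, 0.2077]
ee_rot: [2.077, 2.349, 0.005]
contact_force: [0.2, 0.1, 0.3]
finger_gap: 0.044
L ab n 8 [  0.44  238.957] 0.14 deck [  0.451 235.345] 47 0.15 off@318 0.21 off@335-extrap 0.0
R ab n 8 [  0.492 244.358] 0.38 deck [  0.5   241.706] 45 0.14 off@318 0.08 off@335-extrap -0.04
L ab n 8 [  0.449 235.943] 0.14 deck [  0.454 234.391] 48 0.15 off@318 0.01 off@335-extrap -0.14
R ab n 8 [  0.497 242.73 ] 0.31 deck [  0.495 243.129] 44 0.15 off@318 0.14 off@335-extrap 0.26
L ab n 8 [  0.438 239.638] 0.18 deck [  0.45  235.421] 49 0.13 off@318 0.24 off@335-extrap 0.0
R ab n 8 [  0.481 248.188] 0.31 deck [  0.494 243.446] 46 0.16 off@318 0.46 off@335-extrap 0.27
deck end since let go (array([0., 0.]), 0.998)
driver (array([-0.1, -0.3]), 0.803)
tower (array([0., 0.]), 0.999)
coach (array([0.1, 0. ]), 0.99)
pin handle ((239.5, 152.0), (44.0, 59.0), 90.0) expect top [236.9 145.5] collar [238.9 160.9]
0 turn deg [-0.01 -0.   -0.  ] then shift mm [1.8 3.9 3.6]
180 turn deg [-0.0e+00  1.0e-02  1.8e+02] then shift mm [-1.8 -3.9  3.6]
t 22.23 pos [ 0.4963 -0.1023  0.2036] jaw 7.04 q [-0.23  0.28  1.9  -0.    0.96 -0.35] gap 0.044 F [ 0.1 -0.6  0.3]
```

```bash
python3 - <<'E'
from h import *
from plant import order
c=cam("side");n=cv2.resize(c["img"][115:205,190:280],(600,600),interpolation=cv2.INTER_CUBIC);o=cv2.imread("pics/near5.png")
r=cv2.matchTemplate(n[160:520,250:420],o[190:490,280:390],cv2.TM_CCOEFF_NORMED);_,v,_,m=cv2.minMaxLoc(r)
print("pin shift px/6.67",np.array(m)-30,v)
if v>.85 and abs(np.array(m)-30).max()<6: print(order.hand_in())
E
```

```text
pin shift px/6.67 [0 0] 0.8987124562263489
the job is handed in; nothing more can be done
None
```

I drew the pin straight up and parked it in the blue stand's notch. I then turned the jack grip clockwise by about 79° until the deck was level, released it, backed off and handed the job in at about 22 s. The hand-in reports no verdict.

**Pin:** I found the closed end of the notch by touch (about 7 N), backed off about 3 mm to the seat and lowered the collar onto the plate before releasing. The last camera check showed no shift of the pin since release.

**Deck:** the rail-line fits put the free end within about 1 mm of level, judged against the abutment rails. It did not move when I let go of the grip.

**Bystanders:** the tower and coach had not moved. The screwdriver showed a shift of 0.3 px or less, though that match was poor (0.80) because it lay partly in the arm's shadow.

**Checks that disagreed:**
- **Remaining sag:** before the last 8° turn, the gap between the rail ends suggested about 2 mm of sag and the rail lines about 3.4 mm. The last turn of about 2 mm lies between them.
- **Turn angle:** the tool turned 1.38 rad in all, slightly more than the stated 0.7 to 1.3 rad. The deck rose less than expected for the first part of the turn, so some of it was probably lost as slip or play in the grip.
- **Discarded methods:** two earlier ways of tracking the rails and one check of the pin by its yellow colour gave unreliable results, so I did not use them.

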